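Pack three glass discs from the lever dispenser and close the carton

ROBOT

A 6-joint arm with a two-finger parallel gripper is mounted at the origin on the work surface. World frame = base frame: x ahead of the robot, y to its left, z up, the work surface at z = 0. Lengths are in m, angles in degrees, forces in N, time in s.
With the tool pointing down it reaches from about 0.375 to 0.9 m from the base axis. Payload 3.1 kg.
Tool frame: the origin (TCP) lies at the very end of the fingers, on their centre line; the grasp point (between the pads) lies 19 mm behind it (bot.hold_point_z is the z of the grasp point in the tool frame, in m); z points along the fingers, y is the line along which they close (so a half turn about z gives the same grasp; the last joint's range is limited). The gripper opens to 87 mm and grips with 3 to 60 N. Pads are 19 mm wide; open, the fingers measure 117 mm over their backs; the gripper's body (75 mm by 190 mm) begins 51 mm behind the grasp point.
Start: joints at [-83.108, 30.224, 82.088, -0, 67.689, -10.227], TCP at [0.184, -0.597, 0.223] pointing down, gripper open.
Joint ranges: [-176.69, 176.69], [-43.24, 126.21], [12.49, 139.97], [-82, 262], [0, 151.66], [-163.58, 163.58]. Speed limits (degrees/s): [159.86, 159.86, 180, 180, 180, 180].

INTERFACE

Orientations are given as a 3x3 rotation matrix whose columns are the frame's x, y, z axes.
In Python, from rig import bot, capture, camera_model gives the robot as it stands.
- The arm moves only by the tool apply_moves, never from a script. Its argument "plan" is text: rows parted by semicolons, each of 6 numbers parted by spaces: the shift along the tool's x, y, z in units of 0.05 m (1.0 is 0.05 m), then the turn, a rotation vector about the tool's x, y, z in units of 360 degrees (1.0 is 360 degrees). In form: dx dy dz ax ay az; .... A call has 1 to 10 rows; each row shifts and turns the commanded pose from where the row before left it, along the tool's axes as they then stand; what a row does not reach is not made up. A row lasts 1/12 s, in which the tool goes at most 41.7 mm and 7.16 degrees, less where a joint would pass 70% of its speed; a pose out of reach is approached as far as the arm can. A call with a number of a shift or a turn outside -1 to 1 is refused whole. A call with a gripper value outside its range is refused whole. "gripper" is the gripper command: -1 is shut, 1 is fully open, values between are in proportion, set as the call begins (left out, the last holds). The fingers move at their own pace and stop on an object; the grip force is fixed at half the most. Time passes only in rows, so rows that do not move let the fingers close. It gives the time, the measured TCP pose, the force, the opening and the grip force at its end, in the units of the state.
- bot.read_state(): the state, without advancing time (a new reading comes with each control period).
- capture(name): name is "side" or "top" or "wrist"; returns the picture (420x560x3 uint8, red, green, blue); there is no depth.
- camera_model(name): a dict with "vertical_fov" (degrees; the focal length in pixels is half the picture's height over the tangent of half this angle, whatever the lens; pixels are square), "cx", "cy" (the principal point, pixels), "dist" ([k1, k2, p1, p2, k3] as OpenCV has them; the pictures are not rectified), "position" and "rotation" of the camera in the world; the wrist camera has in their place "hand_eye" (4x4, takes a point from camera to tool coordinates, whose origin is the TCP and whose axes are the flange's). Camera axes: x right, y down, z forward; pixel columns grow to the right and rows downward; lengths in m; the calibration is good to about 2 mm. A picture is of the moment at which its call begins: read the wrist's pose just before it. camera_model takes no time and is no camera call.
- bot.hand_in(): hands the job in; it is judged then, once.
The state is a dict: "time_s": time; "joint_positions": joint angles; "qvel": joint speeds; "tau": joint torques, N m; "position": TCP position; "tcp_rot": TCP orientation; "force": force on the tool from outside, world axes, zero at the start; "moment": the same for the moment, N m; "opening": opening from 0.0 (shut) to 1.0 (fully open); "grasp_force": force on a finger pad.
Only numpy, scipy, OpenCV 4.12 (cv2) and the standard library are available. Lean on these libraries where they do the work, as an engineer would, in place of code of your own. Each camera call takes 0.05 s, during which the arm holds its last target. There are 200 camera calls.

TASK

Pack three glass discs for a wreath kit: press the dispenser's sprung lever gently down to its stop three times, letting it come right back up each time, so that exactly three discs drop into the open carton and the other two stay in the dispenser. Then close the carton without crushing it: fold the short dust flap down first and the large lid flap flat over it. Do not strain the lever against its stop, and leave the other things on the table where they are.

Things in the scene. Friction and masses are not known exactly. Their poses are not given: they have to be found in the camera images.
- dispenser: Fixed plywood disc dispenser, 90 mm wide. Origin on the table under the centre of the disc stack; +x points level to the carton, z up. A square tower (72 mm, x from -36 to 36, top 172 mm high) holds five discs above a ledge 100 mm high; a slot at the foot of its front (x = 36) lets one disc at a time out over the carton. The lever is behind the tower (x below -36).
- lever_pivot (a point): Lever's pivot between two steel cheeks, at dispenser x = -68 mm, 180 mm high; its axis is level, along the dispenser's y.
- lever (a joint): Angle of the sprung lever (rad): 0 = up at rest, 1.0 = fully down on a firm stop. Pressing drives a pusher that shoves the lowest disc out; it comes away only near the end of the stroke. Let up, the lever springs back to 0 and the stack drops. The pad needs about 4 N at first, 8 to 15 N near the end; at the stop the force climbs at once (rigid), and over 45 N strains it.
- lever_pad_mean (a point): Point fixed to the dispenser (y = 0): the MEAN place of the top of the resting lever's wooden finger pad (46 by 56 mm), at x = -161 mm, 240 mm high. The pad turns 110 mm from the pivot on an arc that bulges away from the tower; it is clamped at a new unmeasured angle each time, so at rest it is 219 to 258 mm high, on the stop 115 to 155 mm (about x = -168): feel for it.
- carton: Fixed open cardboard carton, 110 mm (x) by 92 mm (y), 80 mm high, walls 3 mm. Origin on the table under its centre; +x points away from the dispenser, whose tower front stands 2 to 7 mm from the -x end wall. The lid is hinged on top of the -y wall (robot's side), the dust flap on top of the +y wall. More than 40 N crushes it.
- dust_flap (a joint): Opening angle of the short dust flap (rad): 0 = shut, level over the carton; 1.57 = upright; more leans outwards. It stays where it is left (stiff crease, about 1 N at its edge).
- dust_flap_edge (a point): Middle of the free edge of the dust flap (102 mm along the hinge, 42 mm from hinge to edge, 2 mm thick; hinge 81 mm high at carton y = +46 mm).
- lid (a joint): Opening angle of the large lid flap (rad): 0 = shut, level over the whole carton; 1.57 = upright; more leans outwards. It stays where it is left (stiff crease, about 1 N at its edge).
- lid_edge (a point): Middle of the free edge of the lid flap (110 mm along the hinge, 92 mm from hinge to edge, 2 mm thick; hinge 83 mm high at carton y = -46 mm).
- disc1_center (a point): Centre of glass disc 1 of the stack, counted from the bottom: 60 mm across, 12 mm thick, about 80 g.
- disc2_center (a point): Centre of glass disc 2 of the stack, counted from the bottom: 60 mm across, 12 mm thick, about 80 g.
- disc3_center (a point): Centre of glass disc 3 of the stack, counted from the bottom: 60 mm across, 12 mm thick, about 80 g.
- disc4_center (a point): Centre of glass disc 4 of the stack, counted from the bottom: 60 mm across, 12 mm thick, about 80 g.
- disc5_center (a point): Centre of glass disc 5 of the stack, counted from the bottom: 60 mm across, 12 mm thick, about 80 g.
- tape_roll: Flat roll of green floral tape, 90 mm across, 20 mm high, lying on the robot's side of the dispenser; origin under its centre. Bystander.
- wire_spool: Upright wooden wire spool, 60 mm across, 55 mm high, just beyond the dispenser; origin under its centre. Bystander.
- glue_bottle: Standing white glue bottle, 52 mm across, 150 mm high, past the far end of the carton; origin under its centre. Bystander.
- mug: Blue mug, 80 mm across, 95 mm high; origin under its centre. Bystander.
- brush: Craft brush lying flat; origin on the table under it. Bystander.

How it is judged (in metres and radians):
On the way, in this order (a step that is already met when the one before it is completed fails the run):
1. first press: the lever is fully down on its stop (value of joint lever above 0.96 rad and value of joint each of dust_flap, lid above 1.2 rad), for 0.02 s.
2. disc 1 lies in the carton and the lever is back up, both flaps still open (x of disc1_center in the frame of carton between -0.055 and 0.055 m and y of disc1_center in the frame of carton between -0.046 and 0.046 m and z of disc1_center in the frame of carton between 0 and 0.075 m and value of joint lever below 0.15 rad and value of joint each of dust_flap, lid above 1.2 rad), for 0.1 s.
3. second press: the lever is fully down on its stop (all of step 1), for 0.02 s.
4. disc 2 lies in the carton and the lever is back up, both flaps still open (x of disc2_center in the frame of carton between -0.055 and 0.055 m and y of disc2_center in the frame of carton between -0.046 and 0.046 m and z of disc2_center in the frame of carton between 0 and 0.075 m and value of joint lever below 0.15 rad and value of joint each of dust_flap, lid above 1.2 rad), for 0.1 s.
5. third press: the lever is fully down on its stop (all of step 3), for 0.02 s.
6. disc 3 lies in the carton and the lever is back up, both flaps still open (x of disc3_center in the frame of carton between -0.055 and 0.055 m and y of disc3_center in the frame of carton between -0.046 and 0.046 m and z of disc3_center in the frame of carton between 0 and 0.075 m and value of joint lever below 0.15 rad and value of joint each of dust_flap, lid above 1.2 rad), for 0.1 s.
7. the dust flap is folded down first, with the lid flap still open (value of joint dust_flap below 0.25 rad and value of joint lid above 0.8 rad), for 0.1 s.
At the end, for the whole second after the job is handed in: Discs 1, 2 and 3 lie inside the carton below its rim, discs 4 and 5 are still stacked in the dispenser (within 12 mm of its centre line), the lever is up (below 0.15 rad), the dust flap is down (below 0.15 rad) and the lid is shut over it (below 0.12 rad) (x of disc1_center in the frame of carton between -0.055 and 0.055 m and y of disc1_center in the frame of carton between -0.046 and 0.046 m and z of disc1_center in the frame of carton between 0 and 0.075 m and x of disc2_center in the frame of carton between -0.055 and 0.055 m and y of disc2_center in the frame of carton between -0.046 and 0.046 m and z of disc2_center in the frame of carton between 0 and 0.075 m and x of disc3_center in the frame of carton between -0.055 and 0.055 m and y of disc3_center in the frame of carton between -0.046 and 0.046 m and z of disc3_center in the frame of carton between 0 and 0.075 m and x of disc4_center in the frame of dispenser between -0.012 and 0.012 m and y of disc4_center in the frame of dispenser between -0.012 and 0.012 m and z of disc4_center in the frame of dispenser between 0.095 and 0.18 m and x of disc5_center in the frame of dispenser between -0.012 and 0.012 m and y of disc5_center in the frame of dispenser between -0.012 and 0.012 m and z of disc5_center in the frame of dispenser between 0.095 and 0.18 m and value of joint each of dust_flap, lever below 0.15 rad and value of joint lid below 0.12 rad); the robot touches nothing.
It fails at once if the lever or dispenser is strained (more than 45 N) (contact force between dispenser and the fingers above 45 N or contact force between dispenser and the arm above 45 N).
It fails at once if the carton is crushed (more than 40 N) (contact force between carton and the fingers above 40 N or contact force between carton and the arm above 40 N).
It fails at once if a bystander is shifted by more than 30 mm (distance of any of tape_roll, wire_spool, glue_bottle, mug, brush from where it was at the start of the episode above 0.03 m).
It also fails if it takes over 59 s, if anything falls off the work surface, if the arm or the gripper's body presses on something with over 40 N, if the wrist force passes 120 N, or if a joint passes its speed limit or range.

## Working session

There is one attempt and no reset: what is moved stays moved. The work goes in short steps, Python scripts to look and compute and a tool call to move; the robot and the scene stay as the last step left them, time stands still between calls to the robot, and variables do not carry over. Pictures are saved under pics/ and viewed, at most 10 in all, crops included, and the job is handed in when it is done.

Besides the shell and the picture viewer there is one more tool, called by a JSON object that holds its "api" and its "payload", one argument or row to a line. apply_moves: Moves the arm, as the interface text tells. Its arguments: {"type":"object","properties":{"plan":{"type":"string"},"gripper":{"type":"number"}},"required":["plan"]}

```bash
ls; mkdir -p pics; python3 - <<'E'
from rig import bot,capture,camera_model
import cv2
for n in("side","top"):
    cv2.imwrite(f"pics/{n}0.png",capture(n)[:,:,::-1]); print(n,camera_model(n))
print(camera_model("wrist")); print(bot.read_state())
E
```

```text
pics
side {'vertical_fov': 42.397093219270786, 'cx': 279.2530085436437, 'cy': 213.50559520915445, 'dist': array([-0.07915906,  0.        ,  0.        ,  0.        ,  0.        ]), 'position': array([-0.00165393,  0.86377507,  1.02295084]), 'rotation': array([[-0.84366562, -0.36871525,  0.39022736],
       [-0.53686475,  0.57652209, -0.61595334],
       [ 0.0021367 , -0.72915797, -0.68434208]])}
top {'vertical_fov': 55.61900261628635, 'cx': 276.67668196282534, 'cy': 211.81779458087664, 'dist': array([-0.0238825,  0.       ,  0.       ,  0.       ,  0.       ]), 'position': array([0.4284565 , 0.08582273, 1.06166864]), 'rotation': array([[-0.02028432, -0.99713542,  0.07286636],
       [-0.99976088,  0.01963423, -0.00962704],
       [ 0.00816879, -0.07304422, -0.99729525]])}
{'vertical_fov': 68.1732738558477, 'cx': 280.60338471966855, 'cy': 207.1032808767414, 'dist': array([-0.01236387,  0.        ,  0.        ,  0.        ,  0.        ]), 'hand_eye': array([[-5.02957439e-04, -9.62181930e-01, -2.72407195e-01,
         7.40213117e-02],
       [ 9.99999531e-01, -7.09376483e-04,  6.59277853
[... 302 characters left out ...]
858199e-04,
        6.76889284e+01, -1.02266596e+01]), 'qvel': array([ 0.05189135, -0.21759385, -0.1230193 ,  0.03780002, -0.03815527,
        0.12496201]), 'tau': array([-1.32807327e-04, -4.40984416e+01, -1.77150589e+01,  6.35915785e-02,
        5.33412199e-02, -4.18193736e-05]), 'position': array([ 0.18393483, -0.59662038,  0.22165141]), 'tcp_rot': array([[ 9.55689987e-01,  2.94374914e-01, -2.43627712e-04],
       [ 2.94374809e-01, -9.55688013e-01,  1.97338780e-03],
       [ 3.48083779e-04, -1.95766482e-03, -9.99998023e-01]]), 'force': array([-0.57408975, -0.23544602,  0.32141472]), 'moment': array([-0.0277706 , -0.02332451,  0.03059909]), 'grasp_force': 0.0, 'opening': 0.9992389861319236}
```

View pics/side0.png

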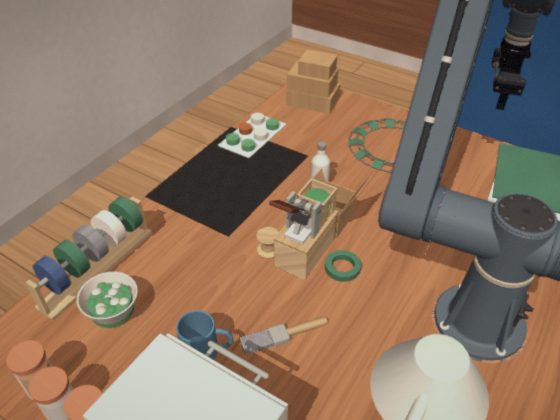

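View pics/top0.png

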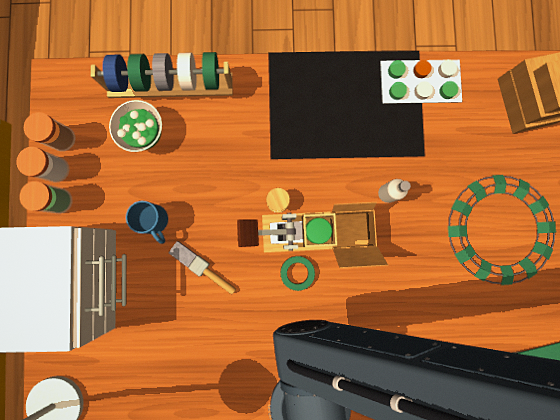

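The top view shows the dispenser at about (318,230), the pad at (248,233) and the carton at (355,228). The lid is toward the robot at (360,255), the tape at (298,272), the spool at (278,200) and the glue at (397,190). I'll zoom in on both views.

```bash
python3 - <<'E'
import cv2,numpy as np
t=cv2.imread("pics/top0.png")[180:300,220:420]; s=cv2.imread("pics/side0.png")[140:290,240:370]
cv2.imwrite("pics/t1.png",cv2.resize(t,(800,480),interpolation=cv2.INTER_CUBIC))
cv2.imwrite("pics/s1.png",cv2.resize(s,(520,600),interpolation=cv2.INTER_CUBIC))
E
```

```text
(no output)
```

View pics/t1.png

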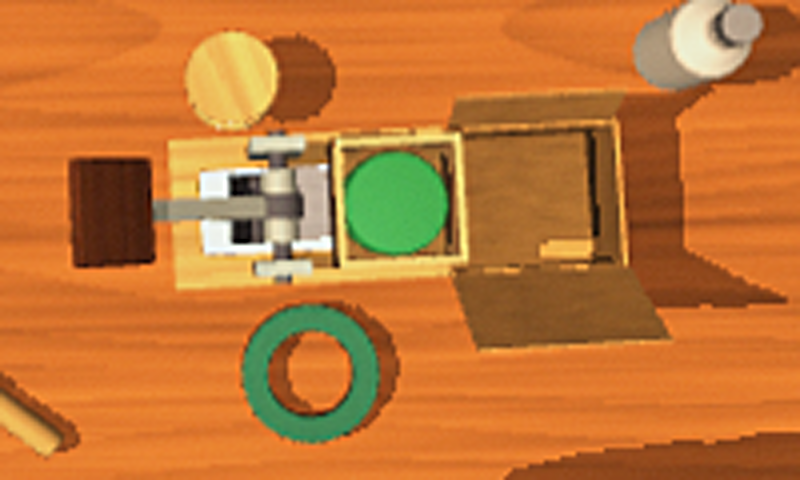

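View pics/s1.png

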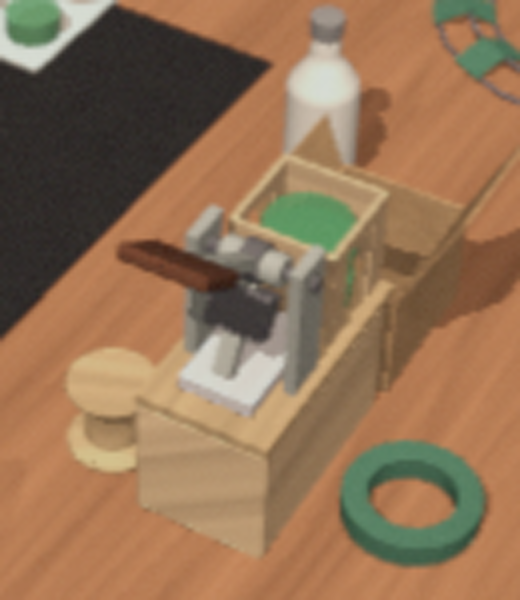

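```bash
cat > h.py <<'E'
import cv2,numpy as np
from rig import camera_model
def ray(n,px):
    m=camera_model(n); f=210/np.tan(np.radians(m['vertical_fov']/2))
    K=np.array([[f,0,m['cx']],[0,f,m['cy']],[0,0,1]])
    u=cv2.undistortPoints(np.array([[px]],float),K,m['dist'])[0,0]
    return np.array(m['position']),m['rotation']@np.r_[u,1]
def atz(n,px,z):
    p,d=ray(n,px); return p+d*(z-p[2])/d[2]
def tri(a,b):
    (p,d),(q,e)=ray("top",a),ray("side",b)
    d=d/np.linalg.norm(d);e=e/np.linalg.norm(e)
    A=[np.eye(3)-np.outer(v,v) for v in(d,e)]
    x=np.linalg.solve(A[0]+A[1],A[0]@p+A[1]@q); return x,np.linalg.norm(A[0]@(x-p))*2
T=lambda x,y:((x+.5)/4-.5+220,(y+.5)/4-.5+180)
S=lambda x,y:((x+.5)/4-.5+240,(y+.5)/4-.5+140)
E
python3 - <<'E'
from h import *
np.set_printoptions(precision=4,suppress=True)
for z,L in((.172,[(333,142),(460,130),(468,262),(338,270)]),(.1,[(168,141),(177,290)]),(.082,[(618,121),(630,266),(457,270),(452,130)]),(.02,[(312,373)]),(.055,[(232,80)])):
    P=np.array([atz("top",T(*p),z) for p in L]); print(z,P[:,:2].tolist() if 0 else P[:,:2].round(4).tolist(),P.mean(0))
for nm,a,b in(("pad far+y",(70,158),(118,245)),("pad robot",(73,268),(205,288)),("pad robotx",(154,265),(238,277)),
 ("tow",(333,142),(233,218)),("tow",(460,130),(290,157)),("tow",(468,262),(388,193)),("tow",(338,270),(330,255))): print(nm,*tri(T(*a),S(*b)))
E
```

```text
0.172 [[0.4849, 0.0187], [0.4902, -0.0528], [0.4163, -0.055], [0.4134, 0.0177]] [ 0.4512 -0.0178  0.172 ]
0.1 [[0.492, 0.1131], [0.4022, 0.1093]] [0.4471 0.1112 0.1   ]
0.082 [[0.5001, -0.165], [0.4105, -0.1691], [0.4103, -0.0623], [0.4966, -0.0619]] [ 0.4544 -0.1146  0.082 ]
0.02 [[0.3445, 0.0246]] [0.3445 0.0246 0.02  ]
0.055 [[0.533, 0.0731]] [0.533  0.0731 0.055 ]
pad far+y [0.4727 0.1574 0.2613] 0.0024467006106510475
pad robot [0.4181 0.1573 0.2575] 0.0010964521917012364
pad robotx [0.4195 0.118  0.2339] 0.0012817538032039435
tow [0.4835 0.018  0.1725] 0.003043117748294173
tow [ 0.4878 -0.0551  0.1669] 0.006174888993190962
tow [ 0.4162 -0.0553  0.1703] 0.00027488879483899604
tow [0.4144 0.0185 0.1767] 0.002017900366048241
```

{"api": "apply_moves", "payload": {
  "plan": ".59 -.47 -.18 0 0 0;.59 -.47 -.18 0 0 0;.59 -.47 -.18 0 0 0;.59 -.47 -.18 0 0 0;.59 -.47 -.18 0 0 0;.59 -.47 -.18 0 0 0;.59 -.47 -.18 0 0 0;.59 -.47 -.18 0 0 0;.59 -.47 -.18 0 0 0;.59 -.47 -.18 0 0 0",
  "gripper": -1
}}

```text
time_s: 0.93
position: [0.3972, -0.2839, 0.3127]
tcp_rot: [[0.956, 0.294, -0.0], [0.294, -0.956, 0.001], [-0.0, -0.001, -1.0]]
force: [1.0, -1.0, 0.4]
opening: 0.324
grasp_force: 0.0
```

{"api": "apply_moves", "payload": {
  "plan": "0 0 0 0 0 -.019;0 0 0 0 0 -.019;0 0 0 0 0 -.019;0 0 0 0 0 -.019;0 0 0 0 0 -.019;0 0 0 0 0 -.019;0 0 0 0 0 -.019;0 0 0 0 0 -.019;0 0 0 0 0 -.019;0 0 0 0 0 -.019"
}}

```text
time_s: 1.77
position: [0.3965, -0.2855, 0.3121]
tcp_rot: [[0.072, 0.997, -0.001], [0.997, -0.072, 0.001], [0.001, -0.001, -1.0]]
force: [-0.0, 0.7, 0.3]
opening: 0.007
grasp_force: 0.0
```

{"api": "apply_moves", "payload": {
  "plan": "0 0 0 0 0 -.018;.8 .14 0 0 0 0;.8 .14 0 0 0 0;.8 .14 0 0 0 0;.8 .14 0 0 0 0;.8 .14 0 0 0 0;.8 .14 0 0 0 0;.8 .14 0 0 0 0;.8 .14 0 0 0 0;.8 .14 0 0 0 0"
}}

```text
time_s: 2.6
position: [0.4466, 0.0782, 0.3124]
tcp_rot: [[-0.035, 0.999, -0.0], [0.999, 0.035, -0.0], [-0.0, -0.0, -1.0]]
force: [-0.3, -0.8, -0.0]
opening: 0.002
grasp_force: 0.0
```

{"api": "apply_moves", "payload": {
  "plan": ".65 .04 0 0 0 0;.65 .04 0 0 0 0;0 0 .3 0 0 0;0 0 .3 0 0 0;0 0 0 0 0 0"
}}

```text
time_s: 3.02
position: [0.4464, 0.1419, 0.2799]
tcp_rot: [[-0.037, 0.999, -0.007], [0.999, 0.037, -0.001], [-0.0, -0.007, -1.0]]
force: [-1.6, 0.6, -0.1]
opening: 0.006
grasp_force: 0.0
```

{"api": "apply_moves", "payload": {
  "plan": "0 0 .1 0 0 0;0 0 .1 0 0 0;0 0 .1 0 0 0;0 0 .1 0 0 0;0 0 .1 0 0 0;0 0 .1 0 0 0;0 0 0 0 0 0"
}}

```text
time_s: 3.6
position: [0.4498, 0.1411, 0.2527]
tcp_rot: [[-0.034, 0.999, 0.002], [0.999, 0.034, 0.0], [0.0, 0.002, -1.0]]
force: [0.3, -0.6, 4.4]
opening: 0.007
grasp_force: 1.8
```

```bash
python3 - <<'E'
from rig import bot,capture
import cv2
s=bot.read_state();print(s['position'],s['force'])
cv2.imwrite("pics/w1.png",cv2.resize(capture("side")[140:290,240:370,::-1],(520,600),interpolation=cv2.INTER_CUBIC))
E
```

```text
[0.44976938 0.14112121 0.25272898] [ 0.25596801 -0.62078134  4.37651207]
```

View pics/w1.png

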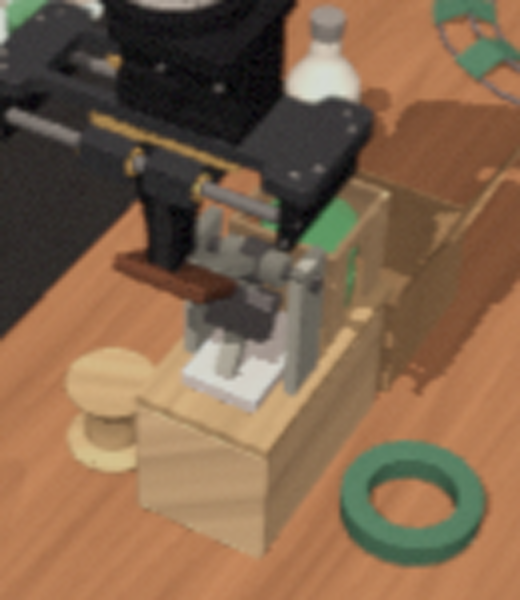

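Side view: the closed fingertips rest on the middle of the pad, around (165,265) in the crop, and the lever is barely pressed.

{"api": "apply_moves", "payload": {
  "plan": ".05 0 .16 0 0 0;.05 0 .16 0 0 0;.05 0 .16 0 0 0;.05 0 .16 0 0 0;.05 0 .16 0 0 0;0 0 .16 0 0 0;0 0 .16 0 0 0;0 0 .16 0 0 0;0 0 .16 0 0 0;0 0 0 0 0 0"
}}

```text
time_s: 4.48
position: [0.4501, 0.1561, 0.1812]
tcp_rot: [[-0.033, 0.999, 0.004], [0.999, 0.033, 0.005], [0.005, 0.004, -1.0]]
force: [0.6, 5.7, 6.4]
opening: 0.006
grasp_force: 3.3
```

{"api": "apply_moves", "payload": {
  "plan": "0 0 .08 0 0 0;0 0 .08 0 0 0;0 0 0 0 0 0"
}}

```text
time_s: 4.73
position: [0.4502, 0.1556, 0.1735]
tcp_rot: [[-0.033, 0.999, 0.004], [0.999, 0.033, 0.004], [0.004, 0.005, -1.0]]
force: [-0.1, 6.6, 7.7]
opening: 0.004
grasp_force: 4.1
```

{"api": "apply_moves", "payload": {
  "plan": "-.01 0 .08 0 0 0;-.01 0 .08 0 0 0;-.01 0 .08 0 0 0;0 0 0 0 0 0"
}}

```text
time_s: 5.07
position: [0.4502, 0.154, 0.1615]
tcp_rot: [[-0.033, 0.999, 0.004], [0.999, 0.033, 0.004], [0.004, 0.005, -1.0]]
force: [-0.2, 5.6, 7.5]
opening: 0.003
grasp_force: 4.5
```

{"api": "apply_moves", "payload": {
  "plan": "-.01 0 .05 0 0 0;-.01 0 .05 0 0 0;0 0 0 0 0 0"
}}

```text
time_s: 5.32
position: [0.4503, 0.1529, 0.1566]
tcp_rot: [[-0.033, 0.999, 0.004], [0.999, 0.033, 0.004], [0.004, 0.005, -1.0]]
force: [-0.3, 6.5, 8.4]
opening: 0.002
grasp_force: 4.6
```

{"api": "apply_moves", "payload": {
  "plan": "-.01 0 .05 0 0 0;-.01 0 .04 0 0 0;0 0 0 0 0 0"
}}

```text
time_s: 5.57
position: [0.4503, 0.1518, 0.1521]
tcp_rot: [[-0.033, 0.999, 0.004], [0.999, 0.033, 0.003], [0.003, 0.004, -1.0]]
force: [0.3, 5.9, 6.8]
opening: 0.005
grasp_force: 4.7
```

{"api": "apply_moves", "payload": {
  "plan": "-.01 0 .04 0 0 0;0 0 0 0 0 0"
}}

```text
time_s: 5.73
position: [0.4503, 0.1512, 0.1502]
tcp_rot: [[-0.033, 0.999, 0.004], [0.999, 0.033, 0.003], [0.003, 0.005, -1.0]]
force: [-0.2, 5.6, 9.2]
opening: 0.009
grasp_force: 5.1
```

{"api": "apply_moves", "payload": {
  "plan": "-.01 0 .04 0 0 0;0 0 0 0 0 0"
}}

```text
time_s: 5.9
position: [0.4505, 0.1511, 0.1497]
tcp_rot: [[-0.033, 0.999, 0.005], [0.999, 0.033, 0.004], [0.004, 0.005, -1.0]]
force: [-2.5, 7.9, 20.1]
opening: 0.006
grasp_force: 11.0
```

The stop is at z ≈ 0.150, with 20 N. I'll release along the same path.

{"api": "apply_moves", "payload": {
  "plan": ".03 0 -.25 0 0 0;.03 0 -.25 0 0 0;.03 0 -.25 0 0 0;0 0 -.25 0 0 0;0 0 -.25 0 0 0;-.05 0 -.25 0 0 0;-.05 0 -.25 0 0 0;-.05 0 -.25 0 0 0;-.05 0 -.25 0 0 0;-.05 0 -.25 0 0 0"
}}

```text
time_s: 6.73
position: [0.4488, 0.1407, 0.2725]
tcp_rot: [[-0.035, 0.999, -0.0], [0.999, 0.035, -0.001], [-0.001, -0.0, -1.0]]
force: [0.1, 0.7, -0.1]
opening: 0.001
grasp_force: 0.0
```

{"api": "apply_moves", "payload": {
  "plan": "0 0 0 0 0 0;0 0 0 0 0 0;0 0 0 0 0 0;0 0 0 0 0 0"
}}

```text
time_s: 7.07
position: [0.4481, 0.1413, 0.271]
tcp_rot: [[-0.035, 0.999, -0.002], [0.999, 0.035, -0.0], [0.0, -0.002, -1.0]]
force: [-0.9, 0.4, 0.4]
opening: 0.007
grasp_force: 0.0
```

```bash
python3 - <<'E'
from rig import bot,capture
import cv2,numpy as np
a=cv2.resize(capture("top")[200:270,270:400,::-1],(520,280),interpolation=cv2.INTER_CUBIC)
b=cv2.resize(capture("side")[180:260,270:360,::-1],(360,320),interpolation=cv2.INTER_CUBIC)
c=np.zeros((600,520,3),np.uint8);c[:280]=a;c[280:,:360]=b
cv2.imwrite("pics/c1.png",c);s=bot.read_state();print(s['position'],s['force'])
E
```

```text
[0.44832989 0.14129496 0.27115678] [-0.13912154  0.88541816 -0.40944838]
```

View pics/c1.png

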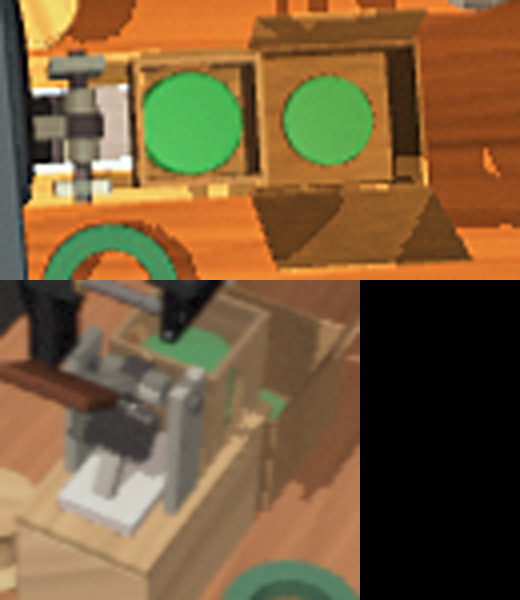

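The top picture shows disc 1 in the carton at (328,120) and the stack still in the tower. Now the second press.

{"api": "apply_moves", "payload": {
  "plan": "0 0 .27 0 0 0;.05 0 .27 0 0 0;.05 0 .27 0 0 0;.05 0 .27 0 0 0;.05 0 .27 0 0 0;.05 0 .27 0 0 0;-.02 0 .27 0 0 0;-.03 0 .27 0 0 0;-.02 0 .14 0 0 0;0 0 0 0 0 0"
}}

```text
time_s: 8.0
position: [0.4504, 0.1528, 0.1568]
tcp_rot: [[-0.033, 0.999, 0.004], [0.999, 0.033, 0.005], [0.005, 0.004, -1.0]]
force: [0.0, 9.0, 6.5]
opening: 0.005
grasp_force: 4.6
```

{"api": "apply_moves", "payload": {
  "plan": "-.01 0 .06 0 0 0;-.01 0 .06 0 0 0;0 0 0 0 0 0"
}}

```text
time_s: 8.25
position: [0.4504, 0.1514, 0.1516]
tcp_rot: [[-0.033, 0.999, 0.004], [0.999, 0.033, 0.004], [0.004, 0.004, -1.0]]
force: [0.7, 7.3, 7.1]
opening: 0.007
grasp_force: 4.7
```

{"api": "apply_moves", "payload": {
  "plan": "0 0 .04 0 0 0;0 0 .03 0 0 0;0 0 0 0 0 0"
}}

```text
time_s: 8.5
position: [0.4506, 0.1512, 0.1498]
tcp_rot: [[-0.034, 0.999, 0.005], [0.999, 0.034, 0.003], [0.003, 0.005, -1.0]]
force: [-1.4, 6.4, 18.2]
opening: 0.008
grasp_force: 9.9
```

{"api": "apply_moves", "payload": {
  "plan": ".03 0 -.24 0 0 0;.03 0 -.25 0 0 0;.03 0 -.25 0 0 0;0 0 -.25 0 0 0;0 0 -.25 0 0 0;-.05 0 -.25 0 0 0;-.05 0 -.25 0 0 0;-.05 0 -.25 0 0 0;-.05 0 -.25 0 0 0;-.05 0 -.25 0 0 0"
}}

```text
time_s: 9.33
position: [0.4487, 0.1409, 0.2723]
tcp_rot: [[-0.035, 0.999, -0.001], [0.999, 0.035, -0.001], [-0.001, -0.001, -1.0]]
force: [-0.6, 0.5, -0.1]
opening: 0.005
grasp_force: 0.0
```

{"api": "apply_moves", "payload": {
  "plan": "0 0 0 0 0 0;0 0 0 0 0 0;0 0 0 0 0 0;0 0 0 0 0 0"
}}

```text
time_s: 9.67
position: [0.4481, 0.1414, 0.2709]
tcp_rot: [[-0.035, 0.999, -0.002], [0.999, 0.035, -0.0], [0.0, -0.002, -1.0]]
force: [-0.0, 0.6, 0.2]
opening: 0.007
grasp_force: 0.0
```

```bash
python3 - <<'E'
from rig import bot,capture
import cv2,numpy as np
a=cv2.resize(capture("top")[200:270,270:400,::-1],(520,280),interpolation=cv2.INTER_CUBIC)
b=cv2.resize(capture("side")[180:260,270:360,::-1],(360,320),interpolation=cv2.INTER_CUBIC)
c=np.zeros((600,520,3),np.uint8);c[:280]=a;c[280:,:360]=b
cv2.imwrite("pics/c2.png",c);s=bot.read_state();print(s['position'],s['force'])
E
```

```text
[0.44830615 0.14133718 0.27111715] [0.32751696 0.15822712 0.08189315]
```

View pics/c2.png

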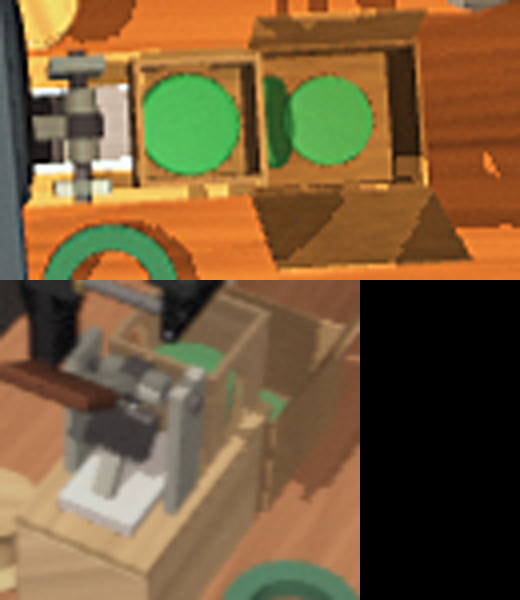

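Disc 2 is in the carton too, leaning at (278,122) beside disc 1. Third press.

{"api": "apply_moves", "payload": {
  "plan": "0 0 .27 0 0 0;.05 0 .27 0 0 0;.05 0 .27 0 0 0;.05 0 .27 0 0 0;.05 0 .27 0 0 0;.05 0 .27 0 0 0;-.02 0 .27 0 0 0;-.03 0 .27 0 0 0;-.02 0 .14 0 0 0;0 0 0 0 0 0"
}}

```text
time_s: 10.6
position: [0.4502, 0.1525, 0.1568]
tcp_rot: [[-0.033, 0.999, 0.003], [0.999, 0.033, 0.005], [0.004, 0.003, -1.0]]
force: [1.7, 8.4, 7.1]
opening: 0.004
grasp_force: 4.6
```

{"api": "apply_moves", "payload": {
  "plan": "-.01 0 .06 0 0 0;-.01 0 .06 0 0 0;0 0 .04 0 0 0;0 0 0 0 0 0"
}}

```text
time_s: 10.93
position: [0.4504, 0.1509, 0.1502]
tcp_rot: [[-0.034, 0.999, 0.004], [0.999, 0.034, 0.003], [0.003, 0.004, -1.0]]
force: [-0.8, 5.5, 11.4]
opening: 0.006
grasp_force: 6.0
```

{"api": "apply_moves", "payload": {
  "plan": "0 0 .03 0 0 0;0 0 0 0 0 0"
}}

```text
time_s: 11.1
position: [0.4505, 0.1509, 0.1499]
tcp_rot: [[-0.034, 0.999, 0.005], [0.999, 0.034, 0.003], [0.003, 0.005, -1.0]]
force: [-2.5, 4.6, 19.3]
opening: 0.006
grasp_force: 10.2
```

{"api": "apply_moves", "payload": {
  "plan": ".03 0 -.24 0 0 0;.03 0 -.25 0 0 0;.03 0 -.25 0 0 0;0 0 -.25 0 0 0;0 0 -.25 0 0 0;-.05 0 -.25 0 0 0;-.05 0 -.25 0 0 0;-.05 0 -.25 0 0 0;-.05 0 -.25 0 0 0;-.05 0 -.25 0 0 0"
}}

```text
time_s: 11.93
position: [0.4487, 0.1409, 0.2723]
tcp_rot: [[-0.035, 0.999, -0.001], [0.999, 0.035, -0.001], [-0.001, -0.001, -1.0]]
force: [0.6, -0.1, 0.6]
opening: 0.005
grasp_force: 0.0
```

{"api": "apply_moves", "payload": {
  "plan": "0 0 -.3 0 0 0;0 0 -.3 0 0 0;0 0 -.3 0 0 0;0 0 0 0 0 0"
}}

```text
time_s: 12.27
position: [0.4505, 0.1415, 0.3193]
tcp_rot: [[-0.035, 0.999, 0.005], [0.999, 0.035, 0.0], [0.0, 0.005, -1.0]]
force: [0.3, 1.2, 0.6]
opening: 0.006
grasp_force: 0.0
```

```bash
python3 - <<'E'
from rig import bot,capture
import cv2,numpy as np
c=np.zeros((600,640,3),np.uint8)
c[:280,:600]=cv2.resize(capture("top")[200:270,270:420,::-1],(600,280),interpolation=cv2.INTER_CUBIC)
c[280:,:480]=cv2.resize(capture("side")[160:240,280:400,::-1],(480,320),interpolation=cv2.INTER_CUBIC)
cv2.imwrite("pics/c3.png",c);s=bot.read_state();print(s['position'],s['force'])
E
```

```text
[0.44882859 0.14129359 0.31668902] [ 0.33084104 -0.55902695  0.53901405]
```

View pics/c3.png

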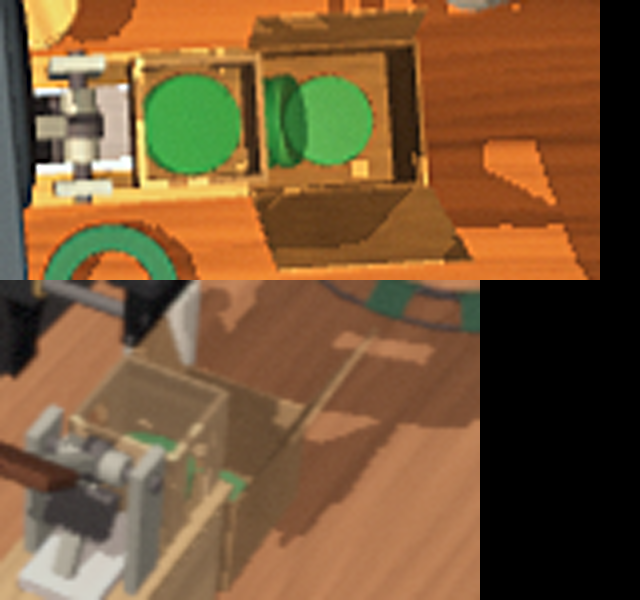

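Disc 3 has dropped in and leans on disc 2 at (290,120), and two discs remain in the tower. Both flaps are still open. Next I'll work out the flap angles.

```bash
python3 - <<'E'
from h import *
from scipy.optimize import minimize_scalar as ms
np.set_printoptions(precision=4,suppress=True)
X=np.array([.044,-.999,0]);Y=np.array([.999,.044,0]);O=np.array([.455,-.114,0])
def d(n,px,P):
    p,v=ray(n,px); v=v/np.linalg.norm(v); r=P-p; return np.linalg.norm(r-v*(r@v))
def fit(n,pts,L,s,h,z):
    best=None
    for t in np.radians(np.arange(60,180,1)):
        y=s*(h-L*np.cos(t)); e=0
        for (px,x) in pts: e+=d(n,px,O+X*x+Y*y+[0,0,z+L*np.sin(t)])**2
        if best is None or e<best[0]: best=(e,t,y)
    e,t,y=best; print(np.degrees(t),(e/len(pts))**.5,O+Y*y+[0,0,z+L*np.sin(t)])
fit("top",[(T(480,350),-.055),(T(672,338),.055)],.092,-1,.046,.083)
fit("top",[(T(453,100),-.051),(T(622,93),.051)],.042,1,.046,.081)
S3=lambda x,y:(x/4+280,(y-280)/4+160)
fit("side",[(S3(375,330),.055)],.092,-1,.046,.083)
print(atz("top",T(742,22),.15),atz("top",T(650,60),.05))
E
```

```text
116.00000000000001 0.0025273583489820767 [ 0.3688 -0.1178  0.1657]
107.0 0.003973064183310072 [ 0.5132 -0.1114  0.1212]
118.00000000000001 0.004612155935262805 [ 0.3659 -0.1179  0.1642]
[ 0.5513 -0.2221  0.15  ] [ 0.5413 -0.1954  0.05  ]
```

{"api": "apply_moves", "payload": {
  "plan": "-.64 .23 0 0 0 0;-.64 .23 0 0 0 0;-.64 .23 0 0 0 0;-.64 .23 0 0 0 0;-.64 .23 0 0 0 0;-.64 .23 0 0 0 0;-.64 .23 0 0 0 0;-.64 .23 0 0 0 0;0 0 .6 0 0 0;0 0 .6 0 0 0"
}}

```text
time_s: 13.2
position: [0.5511, -0.114, 0.2559]
tcp_rot: [[-0.032, 0.999, 0.003], [0.999, 0.032, -0.001], [-0.001, 0.003, -1.0]]
force: [-1.2, 0.5, -0.2]
opening: 0.009
grasp_force: 0.0
```

{"api": "apply_moves", "payload": {
  "plan": "0 0 .6 0 0 0;0 0 .6 0 0 0;0 0 .5 0 0 0;0 0 .4 0 0 0;0 0 .4 0 0 0;0 0 .3 0 0 0;0 0 0 0 0 0"
}}

```text
time_s: 13.78
position: [0.5462, -0.11, 0.1123]
tcp_rot: [[-0.035, 0.999, -0.009], [0.999, 0.035, 0.004], [0.004, -0.009, -1.0]]
force: [-0.9, 0.0, 0.4]
opening: 0.008
grasp_force: 0.0
```

{"api": "apply_moves", "payload": {
  "plan": "0 -.13 .02 0 0 0;0 -.13 .02 0 0 0;0 -.13 .02 0 0 0;0 -.13 .02 0 0 0;0 -.13 .02 0 0 0;0 -.13 .02 0 0 0;0 -.13 .02 0 0 0;0 -.13 0 0 0 0;0 0 0 0 0 0"
}}

```text
time_s: 14.53
position: [0.4958, -0.1129, 0.11]
tcp_rot: [[-0.035, 0.999, -0.002], [0.999, 0.035, 0.001], [0.001, -0.002, -1.0]]
force: [0.2, 0.1, 0.2]
opening: 0.007
grasp_force: 0.0
```

{"api": "apply_moves", "payload": {
  "plan": "0 -.04 .07 0 0 0;0 -.04 .07 0 0 0;0 -.04 .07 0 0 0;0 -.04 .07 0 0 0;0 0 0 0 0 0"
}}

```text
time_s: 14.95
position: [0.4889, -0.1132, 0.0951]
tcp_rot: [[-0.035, 0.999, -0.002], [0.999, 0.035, 0.001], [0.001, -0.002, -1.0]]
force: [-0.2, 1.6, 0.1]
opening: 0.003
grasp_force: 0.0
```

{"api": "apply_moves", "payload": {
  "plan": "0 -.03 .05 0 0 0;0 -.03 .05 0 0 0;0 -.02 .05 0 0 0;0 0 0 0 0 0"
}}

```text
time_s: 15.28
position: [0.4855, -0.1135, 0.088]
tcp_rot: [[-0.035, 0.999, -0.001], [0.999, 0.035, 0.0], [0.0, -0.001, -1.0]]
force: [-0.2, 0.0, 0.3]
opening: 0.003
grasp_force: 0.0
```

{"api": "apply_moves", "payload": {
  "plan": "0 -.01 .03 0 0 0;0 0 0 0 0 0"
}}

```text
time_s: 15.45
position: [0.4851, -0.1136, 0.0868]
tcp_rot: [[-0.035, 0.999, -0.0], [0.999, 0.035, 0.0], [0.0, -0.0, -1.0]]
force: [-0.4, -0.0, 0.3]
opening: 0.003
grasp_force: 0.0
```

```bash
python3 - <<'E'
from rig import bot,capture
import cv2,numpy as np
c=np.zeros((600,640,3),np.uint8)
c[:280,:600]=cv2.resize(capture("top")[180:250,270:420,::-1],(600,280),interpolation=cv2.INTER_CUBIC)
c[280:,:480]=cv2.resize(capture("side")[160:240,280:400,::-1],(480,320),interpolation=cv2.INTER_CUBIC)
cv2.imwrite("pics/c4.png",c)
E
```

```text
(no output)
```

View pics/c4.png

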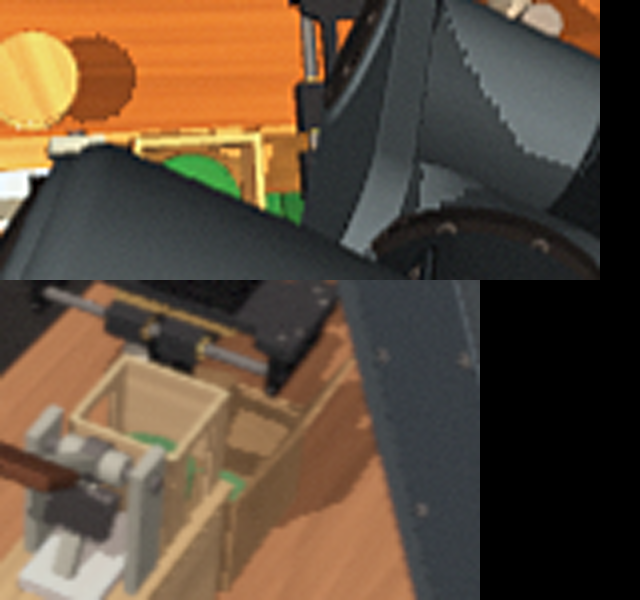

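The top view shows the dust flap folded level beyond the tower, its edge at (290,192), which is about 42 mm from the hinge. I'll press it a little further.

{"api": "apply_moves", "payload": {
  "plan": "0 -.02 .04 0 0 0;0 0 0 0 0 0;0 0 0 0 0 0"
}}

```text
time_s: 15.8
position: [0.4842, -0.1137, 0.085]
tcp_rot: [[-0.035, 0.999, -0.0], [0.999, 0.035, -0.0], [0.0, -0.0, -1.0]]
force: [-0.1, -0.6, 0.8]
opening: 0.006
grasp_force: 0.1
```

{"api": "apply_moves", "payload": {
  "plan": "0 0 .03 0 0 0;0 0 0 0 0 0;0 0 0 0 0 0"
}}

```text
time_s: 16.05
position: [0.4841, -0.1137, 0.0834]
tcp_rot: [[-0.035, 0.999, -0.0], [0.999, 0.035, 0.0], [0.0, -0.0, -1.0]]
force: [0.7, 0.5, 0.9]
opening: 0.01
grasp_force: 0.1
```

The flap is flat. Now I'll lift and turn the tool so its narrow side faces the lid.

{"api": "apply_moves", "payload": {
  "plan": "0 0 -.4 0 0 0;0 0 -.7 0 0 0;0 0 -.7 0 0 0;0 0 -.7 0 0 0;0 0 -.7 0 0 0;0 0 -.7 0 0 .018;0 0 -.3 0 0 .018;0 0 0 0 0 .018;0 0 0 0 0 .018;0 0 0 0 0 .018"
}}

```text
time_s: 16.88
position: [0.4841, -0.1135, 0.294]
tcp_rot: [[0.511, 0.86, 0.001], [0.86, -0.511, -0.0], [0.0, 0.001, -1.0]]
force: [0.9, 0.3, -0.2]
opening: 0.007
grasp_force: 0.0
```

{"api": "apply_moves", "payload": {
  "plan": "0 0 0 0 0 .018;0 0 0 0 0 .018;0 0 0 0 0 .018;0 0 0 0 0 .018;0 0 0 0 0 .018;0 0 0 0 0 .018;0 0 0 0 0 .018;0 0 0 0 0 .018;0 0 0 0 0 .018;0 0 0 0 0 0"
}}

```text
time_s: 17.72
position: [0.484, -0.1135, 0.2933]
tcp_rot: [[1.0, 0.02, -0.001], [0.02, -1.0, 0.0], [-0.001, -0.0, -1.0]]
force: [0.1, 0.2, -0.7]
opening: 0.001
grasp_force: 0.0
```

{"api": "apply_moves", "payload": {
  "plan": "-.53 .2 0 0 0 0;-.53 .2 0 0 0 0;-.53 .2 0 0 0 0;-.53 .2 0 0 0 0;-.52 .2 0 0 0 0;0 0 0 0 0 0;0 0 0 0 0 0"
}}

```text
time_s: 18.3
position: [0.3527, -0.1668, 0.2937]
tcp_rot: [[1.0, 0.022, 0.0], [0.022, -1.0, 0.0], [0.0, -0.0, -1.0]]
force: [0.1, -0.2, 0.0]
opening: 0.006
grasp_force: 0.0
```

{"api": "apply_moves", "payload": {
  "plan": "-.06 -.1 .4 0 0 0;0 0 .5 0 0 0;0 0 .5 0 0 0;0 0 .4 0 0 0;0 0 .3 0 0 0;0 0 .2 0 0 0;0 0 .1 0 0 0;0 0 0 0 0 0"
}}

```text
time_s: 18.97
position: [0.3507, -0.1612, 0.1726]
tcp_rot: [[1.0, 0.024, -0.001], [0.024, -1.0, 0.002], [-0.001, -0.002, -1.0]]
force: [-0.4, 0.1, 0.3]
opening: 0.006
grasp_force: 0.0
```

{"api": "apply_moves", "payload": {
  "plan": "0 0 .1 0 0 0;0 0 .1 0 0 0;0 0 .1 0 0 0;0 0 .1 0 0 0;0 0 .1 0 0 0;0 0 0 0 0 0"
}}

```text
time_s: 19.47
position: [0.3499, -0.1614, 0.1478]
tcp_rot: [[1.0, 0.022, -0.001], [0.022, -1.0, 0.001], [-0.001, -0.001, -1.0]]
force: [-0.7, -0.1, -0.8]
opening: 0.005
grasp_force: 0.0
```

{"api": "apply_moves", "payload": {
  "plan": ".17 0 0 0 0 0;.17 0 0 0 0 0;.17 0 0 0 0 0;.17 0 0 0 0 0;.17 0 0 0 0 0;.17 0 0 0 0 0;.18 0 .01 0 0 0;.18 0 .02 0 0 0;.18 0 .02 0 0 0;.18 0 .02 0 0 0"
}}

```text
time_s: 20.3
position: [0.4381, -0.1596, 0.1448]
tcp_rot: [[1.0, 0.022, -0.0], [0.022, -1.0, 0.0], [-0.0, -0.0, -1.0]]
force: [-1.5, -0.1, 0.6]
opening: 0.003
grasp_force: 0.3
```

{"api": "apply_moves", "payload": {
  "plan": ".15 0 .1 0 0 0;.15 0 .12 0 0 0;.12 0 .14 0 0 0;.11 0 .16 0 0 0;.08 0 .17 0 0 0;.06 0 .18 0 0 0;0 0 0 0 0 0"
}}

```text
time_s: 20.88
position: [0.4705, -0.1587, 0.0996]
tcp_rot: [[1.0, 0.022, -0.002], [0.022, -1.0, 0.001], [-0.002, -0.001, -1.0]]
force: [0.7, 0.7, -0.3]
opening: 0.006
grasp_force: 0.0
```

{"api": "apply_moves", "payload": {
  "plan": ".01 0 .08 0 0 0;.01 0 .08 0 0 0;0 0 .06 0 0 0;0 0 .04 0 0 0;0 0 0 0 0 0;0 0 0 0 0 0"
}}

```text
time_s: 21.38
position: [0.4717, -0.159, 0.0886]
tcp_rot: [[1.0, 0.022, -0.0], [0.022, -1.0, -0.0], [-0.0, 0.0, -1.0]]
force: [-0.5, -0.9, 0.4]
opening: 0.006
grasp_force: 0.0
```

{"api": "apply_moves", "payload": {
  "plan": "0 0 .02 0 0 0;0 0 0 0 0 0;0 0 0 0 0 0"
}}

```text
time_s: 21.63
position: [0.4719, -0.1591, 0.0877]
tcp_rot: [[1.0, 0.022, 0.0], [0.022, -1.0, -0.0], [0.0, 0.0, -1.0]]
force: [0.5, -0.6, -0.5]
opening: 0.002
grasp_force: 0.1
```

{"api": "apply_moves", "payload": {
  "plan": "0 0 .04 0 0 0;0 0 0 0 0 0;0 0 0 0 0 0"
}}

```text
time_s: 21.88
position: [0.4718, -0.159, 0.0855]
tcp_rot: [[1.0, 0.022, -0.0], [0.022, -1.0, 0.0], [-0.0, -0.0, -1.0]]
force: [0.2, 0.2, -0.1]
opening: 0.006
grasp_force: 0.0
```

{"api": "apply_moves", "payload": {
  "plan": "0 0 .03 0 0 0;0 0 0 0 0 0;0 0 0 0 0 0"
}}

```text
time_s: 22.13
position: [0.4719, -0.159, 0.0847]
tcp_rot: [[1.0, 0.022, 0.0], [0.022, -1.0, -0.0], [0.0, 0.0, -1.0]]
force: [-1.3, 0.8, 7.0]
opening: 0.006
grasp_force: 3.3
```

Firm contact (7 N), so the lid is shut. I'll lift away and check.

{"api": "apply_moves", "payload": {
  "plan": "0 0 -.2 0 0 0;0 0 -.6 0 0 0;0 0 -.7 0 0 0;0 0 -.7 0 0 0;0 0 -.7 0 0 0;0 0 -.7 0 0 0;0 .7 0 0 0 0;0 .7 0 0 0 0;0 .7 0 0 0 0;0 .7 0 0 0 0"
}}

```text
time_s: 22.97
position: [0.4748, -0.3, 0.2651]
tcp_rot: [[1.0, 0.023, 0.001], [0.023, -1.0, -0.001], [0.001, 0.001, -1.0]]
force: [0.8, 0.2, -0.6]
opening: 0.001
grasp_force: 0.0
```

{"api": "apply_moves", "payload": {
  "plan": "0 .7 0 0 0 0;0 .7 0 0 0 0;0 .7 0 0 0 0;0 .7 0 0 0 0;0 0 0 0 0 0;0 0 0 0 0 0;0 0 0 0 0 0"
}}

```text
time_s: 23.55
position: [0.4776, -0.438, 0.2637]
tcp_rot: [[1.0, 0.022, -0.001], [0.022, -1.0, 0.002], [-0.001, -0.002, -1.0]]
force: [-0.3, -0.0, 0.2]
opening: 0.007
grasp_force: 0.0
```

```bash
python3 - <<'E'
from rig import bot,capture
import cv2,numpy as np
c=np.zeros((600,800,3),np.uint8)
c[:280,:800]=cv2.resize(capture("top")[195:265,220:420,::-1],(800,280),interpolation=cv2.INTER_CUBIC)
c[280:,:480]=cv2.resize(capture("side")[160:240,270:390,::-1],(480,320),interpolation=cv2.INTER_CUBIC)
cv2.imwrite("pics/c5.png",c); print(bot.read_state()['position'])
E
```

```text
[ 0.4780106  -0.43720416  0.26413219]
```

View pics/c5.png

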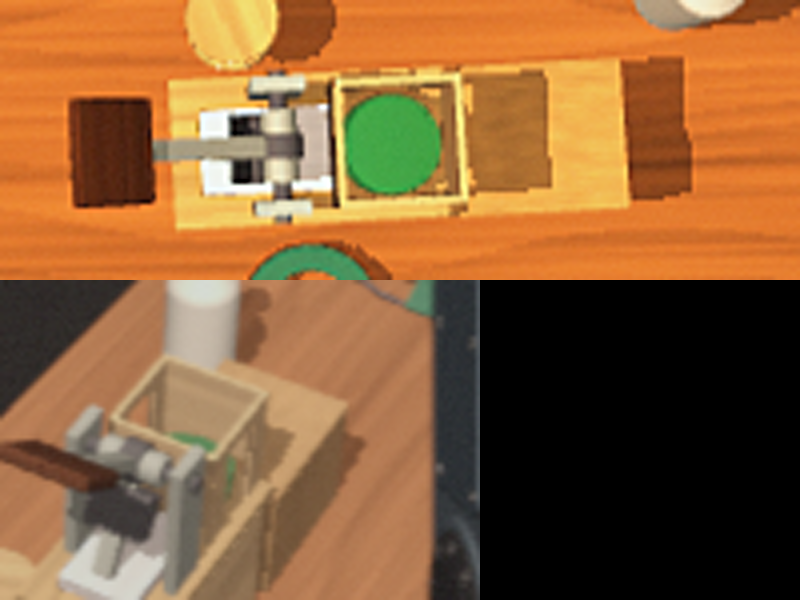

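The lid is flat over the carton at (545,135), the lever is up, and the stack is centred in the tower at (393,143). Handing in.

```bash
python3 -c "
from rig import bot
print(bot.hand_in())"
```

```text
the job is handed in; nothing more can be done
None
```

I handed the job in at about 24 s. The pictures show three discs dropped into the carton, two left in the dispenser, the lever up, and the lid shut flat over the folded dust flap; the hand-in returned no verdict, and the highest force readings were about 20 N on the lever and 7 N on the carton.

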